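# Fill and snap shut the detergent dosing boxes

### The job

Get the laundry's dosing boxes ready: put each detergent tablet that lies on the counter into a box of its own (one box may hold a tablet already; give it no second one), and press the cover of every box that holds a tablet down until it clicks and stays shut. Leave the covers of boxes that stay empty standing open, and do not disturb the clothes pegs and the scrubbing pad that lie among the boxes.

Things in the scene. Friction and masses are not known exactly. Their poses are not given: they have to be found in the camera images.
- box1: White open dosing box fixed to the counter, outer 72 (x) x 86 (y) x 36 mm high, walls and floor 5 mm; pocket 62 x 76 x 31 mm deep. Origin: centre of its underside, on the counter; x points to the hinge side (away from the robot, give or take the yaw), y along the hinge. Hinge line at x = +36, z = 38 mm. Orange catch clip in the middle of the front wall (x = -36 to -45 mm, up to z = 43 mm).
- cover1 (a joint): Blue cover of box1, plate 72 (hinge to free edge) x 86 x 4 mm, orange stripe near the free edge; shut it lies at z = 38 to 42 mm. Angle: 0 shut, 1.57 upright, stop 2.15 leaning back. Open it stays put; let go below 1.2 a weak spring (under 1 N) lifts it. The catch works over the last 0.12 rad: about 7 N down near the free edge clicks it home, then it stays within 0.02.
- box2: White open dosing box fixed to the counter, outer 72 (x) x 86 (y) x 36 mm high, walls and floor 5 mm; pocket 62 x 76 x 31 mm deep. Origin: centre of its underside, on the counter; x points to the hinge side (away from the robot, give or take the yaw), y along the hinge. Hinge line at x = +36, z = 38 mm. Orange catch clip in the middle of the front wall (x = -36 to -45 mm, up to z = 43 mm).
- cover2 (a joint): Blue cover of box2, plate 72 (hinge to free edge) x 86 x 4 mm, orange stripe near the free edge; shut it lies at z = 38 to 42 mm. Angle: 0 shut, 1.57 upright, stop 2.15 leaning back. Open it stays put; let go below 1.2 a weak spring (under 1 N) lifts it. The catch works over the last 0.12 rad: about 7 N down near the free edge clicks it home, then it stays within 0.02.
- box3: White open dosing box fixed to the counter, outer 72 (x) x 86 (y) x 36 mm high, walls and floor 5 mm; pocket 62 x 76 x 31 mm deep. Origin: centre of its underside, on the counter; x points to the hinge side (away from the robot, give or take the yaw), y along the hinge. Hinge line at x = +36, z = 38 mm. Orange catch clip in the middle of the front wall (x = -36 to -45 mm, up to z = 43 mm).
- cover3 (a joint): Blue cover of box3, plate 72 (hinge to free edge) x 86 x 4 mm, orange stripe near the free edge; shut it lies at z = 38 to 42 mm. Angle: 0 shut, 1.57 upright, stop 2.15 leaning back. Open it stays put; let go below 1.2 a weak spring (under 1 N) lifts it. The catch works over the last 0.12 rad: about 7 N down near the free edge clicks it home, then it stays within 0.02.
- box4: White open dosing box fixed to the counter, outer 72 (x) x 86 (y) x 36 mm high, walls and floor 5 mm; pocket 62 x 76 x 31 mm deep. Origin: centre of its underside, on the counter; x points to the hinge side (away from the robot, give or take the yaw), y along the hinge. Hinge line at x = +36, z = 38 mm. Orange catch clip in the middle of the front wall (x = -36 to -45 mm, up to z = 43 mm).
- cover4 (a joint): Blue cover of box4, plate 72 (hinge to free edge) x 86 x 4 mm, orange stripe near the free edge; shut it lies at z = 38 to 42 mm. Angle: 0 shut, 1.57 upright, stop 2.15 leaning back. Open it stays put; let go below 1.2 a weak spring (under 1 N) lifts it. The catch works over the last 0.12 rad: about 7 N down near the free edge clicks it home, then it stays within 0.02.
- box5: White open dosing box fixed to the counter, outer 72 (x) x 86 (y) x 36 mm high, walls and floor 5 mm; pocket 62 x 76 x 31 mm deep. Origin: centre of its underside, on the counter; x points to the hinge side (away from the robot, give or take the yaw), y along the hinge. Hinge line at x = +36, z = 38 mm. Orange catch clip in the middle of the front wall (x = -36 to -45 mm, up to z = 43 mm).
- cover5 (a joint): Blue cover of box5, plate 72 (hinge to free edge) x 86 x 4 mm, orange stripe near the free edge; shut it lies at z = 38 to 42 mm. Angle: 0 shut, 1.57 upright, stop 2.15 leaning back. Open it stays put; let go below 1.2 a weak spring (under 1 N) lifts it. The catch works over the last 0.12 rad: about 7 N down near the free edge clicks it home, then it stays within 0.02.
- tablet1: Hard pressed detergent tablet, white with a green layer, 40 (x) x 28 (y) x 20 (z) mm, about 35 g, loose. Origin: its centre. Starts on the counter. Absent in some runs.
- tablet2: Hard pressed detergent tablet, white with a green layer, 40 (x) x 28 (y) x 20 (z) mm, about 35 g, loose. Origin: its centre. Starts on the counter. Absent in some runs.
- tablet3: Hard pressed detergent tablet, white with a green layer, 40 (x) x 28 (y) x 20 (z) mm, about 35 g, loose. Origin: its centre. Starts on the counter. Absent in some runs.
- tablet4: Hard pressed detergent tablet, white with a green layer, 40 (x) x 28 (y) x 20 (z) mm, about 35 g, loose. Origin: its centre. Starts on the counter. Absent in some runs.
- tablet5: Hard pressed detergent tablet, white with a green layer, 40 (x) x 28 (y) x 20 (z) mm, about 35 g, loose. Origin: its centre. This one starts inside a box. Absent in some runs.
- clip1: Yellow clothes peg 72 x 12 x 10 mm; a bystander, to be left alone. Origin: centre of its underside.
- clip2: Red clothes peg 72 x 12 x 10 mm; a bystander, to be left alone. Origin: centre of its underside.
- scrubber: Yellow and grey scrubbing pad 50 x 34 x 20 mm; a bystander, to be left alone. Origin: centre of its underside.
Not all that is in view belongs to the job. Leave any pink, red or turquoise look-alike of the box3 alone.

How it is judged:
By the outcome, as a careful person would: the job done as asked, in the order asked, and still so for the second after the job is handed in, with the robot touching nothing.
Of tablet1, tablet2, tablet3, tablet4, tablet5 only 4 to 5 are there at a start; the rules pass over those that are not, and their reading is None.
At some moment in a run one of tablet1, tablet2, tablet3, tablet4 may be knocked a few centimetres aside while the robot is not near it.
Once in a run the grip may slacken for a moment while it holds something.
It also fails if it takes over 210 s, if anything falls off the work surface, if the arm or the gripper's body presses on something with over 40 N, if the wrist force passes 120 N, or if a joint passes its speed limit or range.

### The arm

A 6-joint arm with a two-finger parallel gripper is mounted at the origin on the work surface. World frame = base frame: x ahead of the robot, y to its left, z up, the work surface at z = 0. Lengths are in m, angles in rad, forces in N, time in s.
With the tool pointing down it reaches from about 0.275 to 1 m from the base axis. Payload 8.4 kg.
Tool frame: the origin (TCP) lies between the finger pads; the fingertips stand 22 mm ahead of it and the grasp point (between the pads) lies 3 mm ahead of it; z points along the fingers, y is the line along which they close (so a half turn about z gives the same grasp; the last joint's range is limited). The gripper opens to 85 mm and grips with 20 to 120 N. Pads are 22 mm wide; open, the fingers measure 114 mm over their backs; the gripper's body (76 mm by 85 mm) begins 54 mm behind the grasp point. The pads swing forward as they close: fully open they stand 13 mm farther back than shut.
Start: joints at [-1.295, 0.353, 1.633, -0, 1.155, -0.002], TCP at [0.171, -0.601, 0.253] pointing down, gripper open.
Joint ranges: [-2.63, 2.63], [-0.92, 2.1], [0.06, 2.66], [-1.3, 4.44], [0, 2.69], [-3.02, 3.02]. Speed limits (rad/s): [2.22, 2.22, 2.79, 3.14, 3.14, 3.14].

### API

Orientations are given as a 3x3 rotation matrix whose columns are the frame's x, y, z axes.
In Python, from plant import manip, eoat, inverse_kinematics, viewer, job, read_time_s, read_qpos, read_qvel, read_effort, read_tool_pos, read_orientation, read_wrist_force, read_wrist_torque, read_grip_width, read_finger_force gives the robot as it stands. The module is installed in compiled form; this text tells all that it offers. Calls block until the motion is done:
- manip.move_to(position, orientation): joint-space move of the TCP to a pose.
- manip.servo_line(position, orientation=None, vel=0.15): straight line of the TCP; orientation=None keeps the orientation; vel is the mean speed in m/s.
- manip.movej(angles): joint-space move.
- eoat.set_gripper(opening): opening from 0.0 (shut) to 1.0 (fully open); the grip force is fixed at half the most; returns when the fingers have stopped.
- manip.dwell(seconds).
- inverse_kinematics(position, orientation): joint angles nearest the present ones, or None.
- viewer.read_camera(name): name is "side" or "top" or "wrist"; returns a dict with "image" (420x560x3 uint8, red, green, blue), "z_map" (420x560 float32, m along the optical axis (not along the pixel's ray), 0 where there is no reading), "fx", "fy", "cx", "cy" (pixels), "R" (3x3) and "t" (3): a world point X has camera coordinates R X + t. Camera axes: x right, y down, z forward; pixel columns grow to the right and rows downward; lengths in m; the calibration is good to about 2 mm. The wrist camera is an equidistant fisheye: a pixel r from the principal point sees the ray r / f radians off the axis. A picture is of the moment at which its call begins.
A pose or a line that the arm cannot do raises manip.MotionError and nothing moves.
- job.hand_in(): hands the job in; it is judged then, once.
Readings, each from a call of its own:
- read_time_s(): time.
- read_qpos(): joint angles.
- read_qvel(): joint speeds.
- read_effort(): joint torques, N m.
- read_tool_pos(): TCP position.
- read_orientation(): TCP orientation.
- read_wrist_force(): force on the tool from outside, world axes, zero at the start.
- read_wrist_torque(): the same for the moment, N m.
- read_grip_width(): opening from 0.0 (shut) to 1.0 (fully open).
- read_finger_force(): force on a finger pad.
Only numpy, scipy, OpenCV 4.12 (cv2) and the standard library are available. Lean on these libraries where they do the work, as an engineer would, in place of code of your own. Each camera call takes 0.05 s, during which the arm holds its last target. There are 200 camera calls.

## Working session

There is one attempt and no reset: what is moved stays moved. The work goes in short steps, each a Python script; the robot and the scene stay as the last script left them, time stands still between calls to the robot, and variables do not carry over. Pictures are saved under pics/ and viewed, at most 14 in all, crops included, and the job is handed in when it is done.

```bash
mkdir -p pics; ls
python3 - <<'E'
from plant import *
import cv2,numpy as np
for n in ["top","side"]:
    c=viewer.read_camera(n)
    np.savez(f"pics/{n}0.npz",**c)
    cv2.imwrite(f"pics/{n}0.png",cv2.resize(c["image"][:,:,::-1],(800,600),interpolation=cv2.INTER_CUBIC))
    print(n,c["fx"],c["fy"],c["cx"],c["cy"],c["R"].round(4).tolist(),c["t"].round(4).tolist())
print(read_time_s())
E
```

```text
pics
top 505.70893424707725 505.70893424707725 272.0493467567155 212.7569991315248 [[0.0253, -0.9997, -0.0021], [-0.99, -0.0248, -0.1391], [0.139, 0.0056, -0.9903]] [-0.0109, 0.4843, 1.0708]
side 458.03185850887866 458.03185850887866 281.53760458621116 207.4373870989277 [[0.9944, -0.1036, 0.022], [-0.05, -0.6421, -0.7649], [0.0934, 0.7595, -0.6437]] [-0.4907, 0.0674, 1.115]
0.1
```

View pics/top0.png

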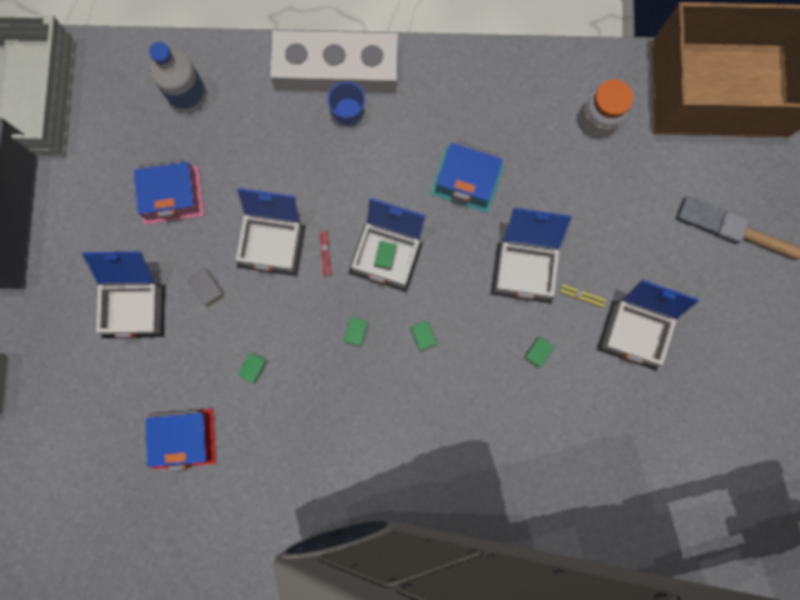

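View pics/side0.png

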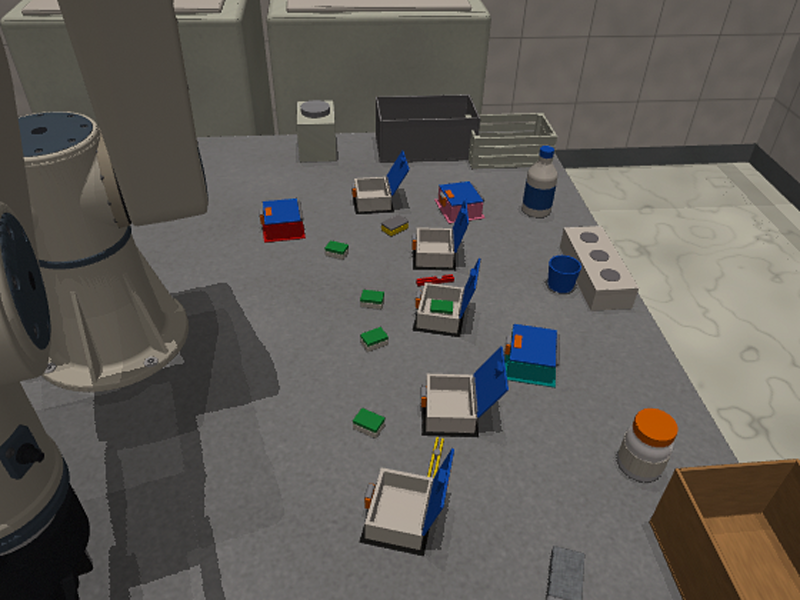

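The top view shows five open white boxes (about (128,308), (269,243), (387,252), (526,270) and (638,332)). A tablet is already inside the one at (387,252). Four tablets lie on the counter at (252,367), (356,331), (424,335) and (540,351), so every box ends up full. The pink, teal and red boxes are decoys.

```bash
cat > h.py <<'E'
from plant import *
import cv2,numpy as np
def cloud(c):
    v,u=np.mgrid[0:420,0:560]; z=c["z_map"]
    P=np.stack([(u-c["cx"])/c["fx"]*z,(v-c["cy"])/c["fy"]*z,z],-1)
    return (P-c["t"])@c["R"]
def masks(c):
    h=cv2.cvtColor(c["image"],cv2.COLOR_RGB2HSV).astype(int)
    H,S,V=h[...,0],h[...,1],h[...,2]
    return dict(green=(H>45)&(H<80)&(S>120)&(V>50),blue=(H>105)&(H<130)&(S>120)&(V>40),
        white=(S<60)&(V>140),orange=(H>3)&(H<18)&(S>140)&(V>100))
def ray(c,uv,zw):
    uv=np.atleast_2d(uv); d=np.c_[(uv-[c["cx"],c["cy"]])/[c["fx"],c["fy"]],np.ones(len(uv))]@c["R"]
    C=-c["R"].T@c["t"]; return C+d*((zw-C[2])/d[:,2])[:,None]
def comps(m,amin):
    n,l,s,ce=cv2.connectedComponentsWithStats(m.astype(np.uint8),connectivity=8)
    return [(l==i) for i in range(1,n) if s[i,4]>=amin]
def tablets(c):
    """list of (x,y,yaw of long axis,area,z) from top-face pixels"""
    out=[];P=cloud(c)
    for m in comps(masks(c)["green"],60):
        v,u=np.nonzero(m); z=np.median(P[m][:,2])
        X=ray(c,np.c_[u,v],.02 if z<.0225 else .025)[:,:2]
        (cx,cy),(w,h),a=cv2.minAreaRect((X*1000).astype(np.float32))
        M=X.mean(0); Cv=np.cov((X-M).T); w_,E=np.linalg.eigh(Cv); e=E[:,1]
        out.append((M[0],M[1],np.arctan2(e[1],e[0])%np.pi,int(m.sum()),z,*np.sqrt(12*w_)))
    return out
E
python3 - <<'E'
from h import *
np.set_printoptions(precision=4,suppress=True)
c=dict(np.load("pics/top0.npz")); s=dict(np.load("pics/side0.npz"))
for k,cc in (("top",c),("side",s)):
    P=cloud(cc);mk=masks(cc); print(k)
    for t in tablets(cc): print(" tab",np.array(t))
    for m in comps(mk["blue"],100):
        p=P[m]; print(" blue",m.sum(),p.mean(0),p.min(0),p.max(0))
    for m in comps(mk["white"],100):
        p=P[m]; 
        if abs(p[:,1]).max()<.7 and .2<p[:,0].mean()<.75: print(" white",m.sum(),np.median(p,0),np.percentile(p[:,2],[2,98]),p.min(0),p.max(0))
    for m in comps(mk["orange"],8):
        p=P[m]; print(" orange",m.sum(),p.mean(0),p[:,2].max())
E
```

```text
top
 tab [  0.3823   0.2099   2.7219 134.       0.0216   0.0215   0.0314]
 blue 137 [0.8152 0.3324 0.1721] [ 0.3309 -0.0049  0.1459] [0.8394 0.3533 1.1277]
 blue 322 [0.8073 0.0772 0.0259] [ 0.3309 -0.0049 -0.0007] [0.8334 0.1036 1.1277]
 blue 1061 [ 0.6954 -0.119   0.0472] [ 0.3309 -0.1668  0.0028] [ 0.7478 -0.0049  1.1277]
 blue 1045 [0.6596 0.356  0.045 ] [ 0.3309 -0.0049  0.0373] [0.6978 0.4036 1.1277]
 blue 560 [0.6241 0.1851 0.0818] [ 0.3309 -0.0049  0.0455] [0.6373 0.2254 1.1277]
 blue 562 [ 0.6066 -0.0055  0.0857] [ 0.3309 -0.0455  0.0447] [0.6276 0.0352 1.1277]
 blue 878 [ 0.5991 -0.2164  0.0779] [ 0.3309 -0.2589  0.0407] [ 0.6211 -0.0049  1.1277]
 blue 839 [0.5236 0.4031 0.0762] [ 0.3309 -0.0049  0.0392] [0.5435 0.4483 1.1277]
 blue 671 [ 0.4957 -0.3966  0.0797] [ 0.4752 -0.437   0.0419] [ 0.5159 -0.3557  0.1128]
 blue 1260 [0.2766 0.3105 0.0478] [ 0.2361 -0.0049 -0.0005] [0.3309 0.3698 1.1277]
 white 1055 [0.5778 0.1941 0.0071] [0.001  0.0419] [ 0.3309 -0.0049 -0.0037] [0.6256 0.2474 1.1277]
 white 882 [0.5624 0.0101 0.0081] [0.0025 0.0421] [ 0.3309 -0.0404 -0.0017] [0.615
[... 1639 characters left out ...]
 -0.3549  0.11  ]
 white 105 [0.4615 0.4231 0.0053] [0.0009 0.0369] [0.4303 0.3607 0.0004] [0.5018 0.4448 0.0373]
 white 176 [0.5722 0.2121 0.0041] [-0.0001  0.0368] [ 0.5379  0.1493 -0.0026] [0.609  0.2928 0.0374]
 white 196 [0.5507 0.0223 0.0337] [0.001  0.0373] [ 0.517  -0.0397 -0.0021] [0.6181 0.0964 0.0378]
 white 661 [ 0.5442 -0.1988  0.0049] [0.0015 0.0368] [ 0.5033 -0.2561 -0.0009] [ 0.5831 -0.1287  0.0385]
 orange 17 [0.6313 0.3542 0.0414] 0.04411853361628267
 orange 23 [0.2469 0.3108 0.0413] 0.043760024685753345
 orange 43 [ 0.6698 -0.1097  0.0415] 0.04353691415557075
 orange 523 [ 0.8008 -0.3307  0.0889] 0.09250891682269018
 orange 3007 [ 0.8785 -0.4831  0.0239] 0.7801112129855194
```

```bash
sed -i 's/(S>120)&(V>50),blue/(S>90)\&(V>35),blue/; s/P=cloud(c)$/P=cloud(c); C=1/' h.py
cat >> h.py <<'E'
def boxes(c,amin=100):
    """rim fit: x,y,yaw(hinge dir),w,h ; cover plane angle"""
    P=cloud(c);mk=masks(c);ok=(c["z_map"]>.1)
    bl=mk["blue"]&ok; out=[]
    wide=cv2.morphologyEx((mk["white"]|((P[...,2]>.026)&(P[...,2]<.045)&~bl&ok)|mk["white"]).astype(np.uint8),cv2.MORPH_OPEN,np.ones((2,2)))
    for m in comps(mk["white"]|((mk["green"])&ok),amin):
        p=P[m&ok]
        if len(p)<100 or not(abs(np.median(p[:,1]))<.5 and .4<np.median(p[:,0])<.7): continue
        g=np.median(p,0)[:2]
        near=(np.hypot(P[...,0]-g[0],P[...,1]-g[1])<.075)&ok
        rim=near&~bl&~mk["orange"]&(P[...,2]>.028)&(P[...,2]<.041)
        X=P[rim][:,:2]
        (cx,cy),(w,h),a=cv2.minAreaRect((X*1000).astype(np.float32))
        cov=P[(np.hypot(P[...,0]-g[0]-.05,P[...,1]-g[1])<.085)&bl&ok]; cov=cov[(cov[:,2]>.045)&(cov[:,2]<.13)]
        M=cov.mean(0); n=np.linalg.svd(cov-M,full_matrices=False)[2][2]; n*=-np.sign(n[0])
        a=np.deg2rad(a); cand=[a+k*np.pi/2 for k in range(4)]
        ref=np.arctan2(-n[1],-n[0]); yaw=min(cand,key=lambda t:abs(np.angle(np.exp(1j*(t-ref)))))
        yaw=np.angle(np.exp(1j*yaw))
        out.append([cx/1e3,cy/1e3,yaw,ref,w,h,np.pi/2+np.arctan2(n[2],np.hypot(*n[:2])),cov[:,2].max(),rim.sum()])
    return np.array(out)
E
python3 - <<'E'
from h import *
np.set_printoptions(precision=4,suppress=True,linewidth=150)
for k in ("top","side"):
    c=dict(np.load(f"pics/{k}0.npz")); print(k)
    for t in tablets(c): print(" tab",np.array(t))
    print(boxes(c))
E
```

```text
top
 tab [  0.5634   0.0094   2.922  162.       0.0265   0.0225   0.0362]
 tab [  0.4433   0.0518   2.8947 193.       0.0216   0.0252   0.037 ]
 tab [  0.4392  -0.0529   0.4104 193.       0.022    0.0251   0.037 ]
 tab [  0.4186  -0.2312   2.5448 201.       0.0218   0.0255   0.0376]
 tab [  0.3835   0.2088   2.6853 204.       0.0216   0.026    0.0369]h.py:42: RuntimeWarning: Mean of empty slice.
  M=cov.mean(0); n=np.linalg.svd(cov-M,full_matrices=False)[2][2]; n*=-np.sign(n[0])
  ret = um.true_divide(
Traceback (most recent call last):
  File "h.py", line 42, in boxes
    M=cov.mean(0); n=np.linalg.svd(cov-M,full_matrices=False)[2][2]; n*=-np.sign(n[0])
                     ~~~~~~~~~~~~~~~~~~~~~~~~~~~~~~~~~~~~~~~~~~~^^^
IndexError: index 2 is out of bounds for axis 0 with size 0
```

```bash
sed -i 's/^        M=cov.mean(0)/        if len(cov)<50 or rim.sum()<60: continue\n        M=cov.mean(0)/' h.py
python3 - <<'E'
from h import *
np.set_printoptions(precision=4,suppress=True,linewidth=150)
for k in ("top","side"):
    c=dict(np.load(f"pics/{k}0.npz")); print(k)
    print(boxes(c))
E
```

```text
top
[[  0.5741   0.1911  -0.1371  -0.1213  87.654   82.5226   1.8178   0.1119 412.    ]
 [  0.5602   0.0093  -0.2924  -0.2928  86.1631  83.3319   1.812    0.112  411.    ]
 [  0.5413  -0.2113  -0.1176  -0.1211  86.8319  82.6092   2.0709   0.1069 405.    ]
 [  0.4662   0.4017   0.042    0.0396  82.8755  88.1972   2.0686   0.1065 431.    ]
 [  0.448   -0.3823  -0.3265  -0.3219  87.7146  84.2359   1.8228   0.1128 454.    ]]
side
[[  0.4632   0.404    0.0287   0.0476  82.9028  95.8304   2.0777   0.1023 185.    ]
 [  0.5718   0.1924  -0.1591  -0.1077  92.5678  82.2153   1.827    0.1079 215.    ]
 [  0.5585   0.0108  -0.2807  -0.273   90.9286  80.0283   1.8196   0.1086 286.    ]
 [  0.5397  -0.2089  -0.1268  -0.1186  91.1742  83.6332   2.0755   0.1039 441.    ]
 [  0.4452  -0.3799  -0.3171  -0.3054  89.4578  82.672    1.8374   0.11   613.    ]]
```

```bash
cat >> h.py <<'E'
B={}
for k,(x,y,w,th) in dict(A=(.4662,.4025,.042,2.07),B=(.5741,.1915,-.137,1.82),C=(.5602,.0098,-.292,1.82),D=(.5413,-.2105,-.12,2.07),E=(.448,-.3818,-.324,1.82)).items():
    B[k]=(np.array([x,y])+.004*np.array([np.cos(w),np.sin(w)]),w,th)
def Rot(a): c,s=np.cos(a),np.sin(a); return np.array([[c,s,0],[s,-c,0],[0,0,-1.]])
def best(p,a):
    q=read_qpos(); r=[]
    for k in (0,np.pi):
        j=inverse_kinematics(np.array(p),Rot(a+k))
        if j is not None: r.append((np.abs(np.array(j)-q).max(),k))
    return Rot(a+min(r)[1])
def st(m): print(m,"t%.1f"%read_time_s(),"tcp",np.round(read_tool_pos(),4),"w%.3f"%read_grip_width(),"F",np.round(read_wrist_force(),1),"f%.1f"%read_finger_force(),flush=True)
def pick(x,y,a,zg=.024):
    R=best([x,y,.2],a); eoat.set_gripper(.8); manip.move_to([x,y,.12],R)
    manip.servo_line([x,y,zg],vel=.12); eoat.set_gripper(0); st("grip")
    manip.servo_line([x,y,.2],vel=.2); st("lift")
    return read_grip_width()
def place(k,dx=-.005,zp=.032):
    c,w,_=B[k]; p=c+dx*np.array([np.cos(w),np.sin(w)])
    manip.move_to([*p,.2],best([*p,.2],w)); st("over")
    manip.servo_line([*p,zp],vel=.12); st("low"); eoat.set_gripper(.44); st("open")
    manip.servo_line([*p,.2],vel=.2)
def close(k,r=.062,fmax=25):
    c,w,th=B[k]; ex=np.array([np.cos(w),np.sin(w)])
    P=lambda x,z: np.array([*(c+(x+.011)*ex),z+.022])   # x,z of the front lower finger corner, box frame
    O=lambda t: (.036-r*np.cos(t)+.004*np.sin(t),.038+r*np.sin(t)+.004*np.cos(t))
    eoat.set_gripper(0); R=best(P(.1,.2),w); manip.move_to(P(.1,.18),R)
    manip.servo_line(P(.1,.085),vel=.15); manip.servo_line(P(*O(1.57)),vel=.1); st("upright")
    for t in (1.3,1.05,.8,.6,.4,.25,.14): manip.servo_line(P(*O(t)),vel=.08)
    st("near")
    x,z=O(0)
    for dz in np.arange(.007,-.008,-.001):
        manip.servo_line(P(x,z+dz),vel=.03); f=read_wrist_force()[2]
        if dz<=.001 and f>fmax: break
    st("pressed dz%.3f"%dz)
    manip.servo_line(P(x,.16),vel=.15)
def look(n,name,crop=None):
    c=viewer.read_camera(n); im=c["image"][:,:,::-1]
    if crop: im=im[crop[1]:crop[3],crop[0]:crop[2]]
    f=min(800/im.shape[1],600/im.shape[0]); cv2.imwrite(f"pics/{name}.png",cv2.resize(im,None,fx=f,fy=f,interpolation=cv2.INTER_CUBIC)); return c
E
python3 - <<'E'
from h import *
np.set_printoptions(precision=4,suppress=True)
T=min(tablets(viewer.read_camera("top")),key=lambda t:np.hypot(t[0]-.443,t[1]-.052)); print(np.array(T))
eoat.set_gripper(.8); manip.move_to([T[0],T[1],.2],best([T[0],T[1],.2],T[2])); st("hover")
if pick(*T[:3])>.2: place("B"); st("done")
for t in tablets(viewer.read_camera("top")): print(np.array(t))
look("side","side1")
E
```

```text
[  0.4432   0.0518   2.9041 191.       0.0216   0.0249   0.0369]
hover t3.0 tcp [0.4435 0.0513 0.2001] w0.799 F [ 0.2  0.1 -0.3] f0.0
grip t5.0 tcp [0.4435 0.0518 0.0247] w0.314 F [-1.9  0.6 10. ] f59.3
lift t6.1 tcp [0.4425 0.0517 0.1992] w0.313 F [ 0.5 -1.  -0.4] f59.0
over t6.8 tcp [0.5719 0.191  0.1987] w0.309 F [-0.7 -0.2 -0.7] f59.0
low t8.4 tcp [0.5736 0.1918 0.0327] w0.314 F [ 0.2 -0.6 -1.3] f59.0
open t8.7 tcp [0.5733 0.1917 0.0324] w0.439 F [ 0.8 -0.4  0.4] f0.0
done t9.7 tcp [0.5724 0.1914 0.1989] w0.440 F [-0.3  0.2  0.2] f0.0
[  0.5634   0.0094   2.922  162.       0.0262   0.0225   0.0362]
[  0.4392  -0.053    0.4205 191.       0.0218   0.025    0.0368]
[  0.4186  -0.2312   2.5448 201.       0.022    0.0255   0.0376]
```

View pics/side1.png

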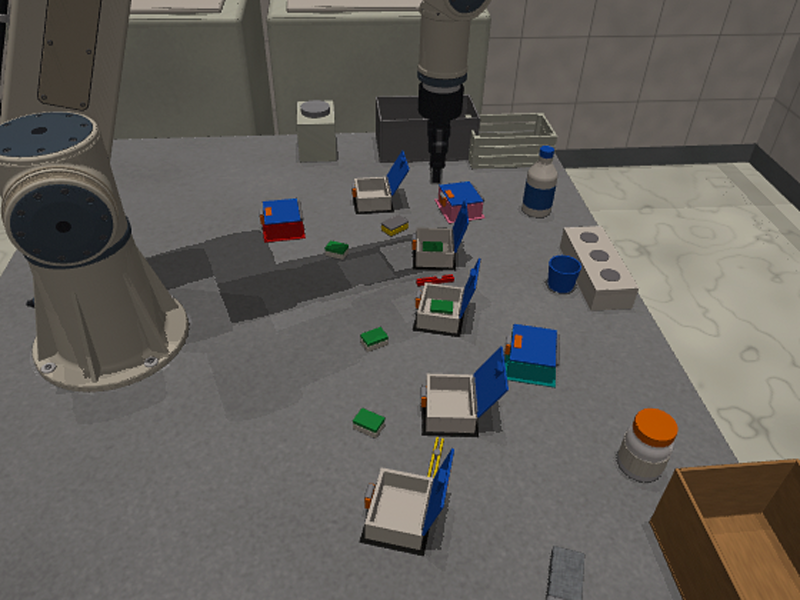

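The tablet sits in box B at (432,246), and the other three counter tablets haven't moved. Next are the remaining picks.

```bash
cat >> h.py <<'E'
def find(x,y,tol=.08):
    """tablet on the counter near x,y; top view, else side view with its bias"""
    for n,d in (("top",(0,0)),("side",(.0005,.0035))):
        L=[t for t in tablets(viewer.read_camera(n)) if np.hypot(t[0]-x,t[1]-y)<tol and t[0]<.49 and t[3]>(150 if n=="top" else 70)]
        if L:
            t=min(L,key=lambda t:np.hypot(t[0]-x,t[1]-y)); print(n,np.round(t,4)); return t[0]+d[0],t[1]+d[1],t[2]
def job1(x,y,k):
    T=find(x,y)
    if T is None: print("not seen",k); return False
    manip.move_to([T[0],T[1],.2],best([T[0],T[1],.2],T[2]))
    ok=pick(*T,zg=.026)>.2
    if ok: place(k)
    st("done "+k); return ok
E
python3 - <<'E'
from h import *
job1(.439,-.053,"D") and job1(.4186,-.2312,"E") and job1(.3835,.2088,"A")
manip.move_to([.171,-.601,.253],best([.171,-.601,.253],0))
for t in tablets(viewer.read_camera("top")): print(np.round(t,4))
look("side","side2")
E
```

```text
top [ 4.391e-01 -5.310e-02  4.148e-01  1.920e+02  2.170e-02  2.500e-02
  3.700e-02]
grip t13.1 tcp [ 0.4395 -0.0531  0.0267] w0.316 F [-1.9  0.2 10.4] f59.1
lift t14.1 tcp [ 0.4384 -0.053   0.1991] w0.310 F [ 0.3  0.6 -0.2] f59.0
over t14.9 tcp [ 0.5393 -0.2098  0.1987] w0.310 F [-0.1  1.3 -0.7] f59.0
low t16.4 tcp [ 0.5408 -0.2105  0.0325] w0.310 F [ 0.3  0.  -0.5] f59.0
open t16.7 tcp [ 0.5405 -0.2105  0.0323] w0.441 F [-0.3  0.3 -0.1] f0.0
done D t17.7 tcp [ 0.5396 -0.2101  0.1989] w0.441 F [ 0.4  0.6 -0.7] f0.0
side [ 4.1830e-01 -2.3430e-01  2.4955e+00  2.3000e+02  1.8600e-02  3.1400e-02
  4.0800e-02]
grip t20.6 tcp [ 0.4192 -0.231   0.0268] w0.314 F [-2.3  1.1  9.4] f59.2
lift t21.6 tcp [ 0.4182 -0.2305  0.199 ] w0.311 F [ 0.3 -0.2 -0.7] f58.8
over t22.2 tcp [ 0.4462 -0.3811  0.1982] w0.306 F [ 0.5 -0.4 -0.9] f58.8
low t23.8 tcp [ 0.4475 -0.3818  0.0325] w0.313 F [ 0.4 -0.9 -1.6] f58.9
open t24.1 tcp [ 0.4472 -0.3816  0.0322] w0.438 F [-0.3  0.5 -0.4] f0.0
done E t25.1 tcp [ 0.4465 -0.381   0.1989] w0.440 F [-0.9 -0.5  0.5] f0.0
top [3.8350e-01 2.0880e-01 2.6853e+00 2.0400e+02 2
[... 158 characters left out ...]
0.5 -0.3] f59.1
over t31.3 tcp [0.4643 0.4011 0.1989] w0.308 F [-0.3 -0.5 -0.9] f59.0
low t32.9 tcp [0.4656 0.4028 0.0326] w0.309 F [ 0.7 -0.3  0.1] f59.0
open t33.1 tcp [0.4653 0.4026 0.0323] w0.440 F [ 0.4 -0.2 -0.9] f0.0
done A t34.1 tcp [0.4646 0.402  0.1988] w0.441 F [-0.3  0.1  0.3] f0.0
[5.7230e-01 1.8920e-01 3.0113e+00 1.7100e+02 2.6300e-02 2.4000e-02
 3.6200e-02]
[5.6330e-01 9.3000e-03 2.9363e+00 1.6300e+02 2.6500e-02 2.2600e-02
 3.6200e-02]
[ 5.4070e-01 -2.1120e-01  2.9851e+00  1.7200e+02  2.6700e-02  2.3800e-02
  3.5700e-02]
[4.627e-01 3.999e-01 6.990e-02 1.860e+02 2.620e-02 2.570e-02 3.510e-02]
[ 4.4530e-01 -3.8180e-01  2.8377e+00  1.9200e+02  2.6700e-02  2.5100e-02
  3.6300e-02]
```

View pics/side2.png

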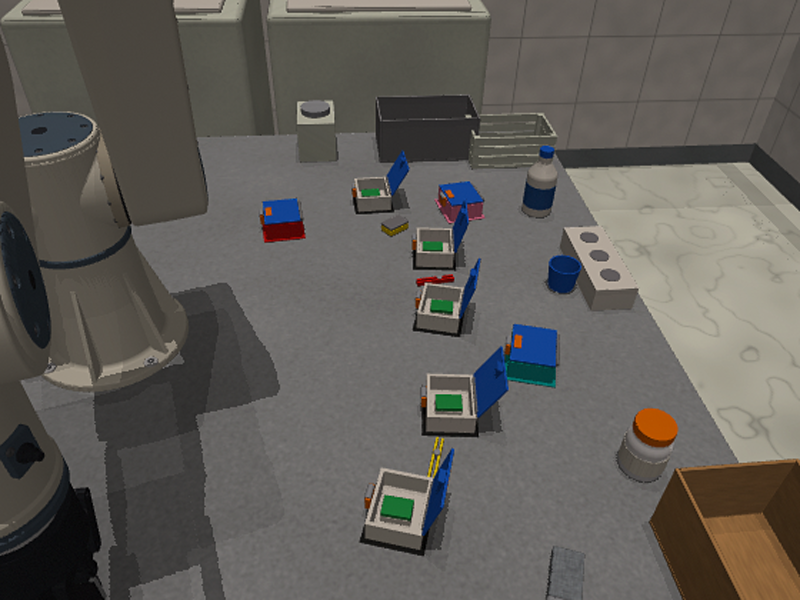

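All five boxes now hold one tablet each: (372,192), (432,246), (441,306), (448,402) and (397,508). The pegs and pad haven't been touched. I'll close box E first as a test.

Run:
```python
from h import *
close("E"); st("up")
look("side","side3",(220,220,360,400))
```

```text
upright t41.5 tcp [ 0.5006 -0.3996  0.1224] w-0.000 F [ 0.4 -0.7 -0.3] f0.0
near t43.6 tcp [ 0.4394 -0.3793  0.0729] w-0.001 F [ 2.3 -2.   3.9] f2.0
pressed dz-0.004 t46.6 tcp [ 0.4377 -0.3785  0.0625] w0.002 F [-7.9  5.9 30. ] f15.5
up t47.6 tcp [ 0.4371 -0.3778  0.1809] w0.001 F [-1.   0.9 -0.3] f0.0
```

View pics/side3.png

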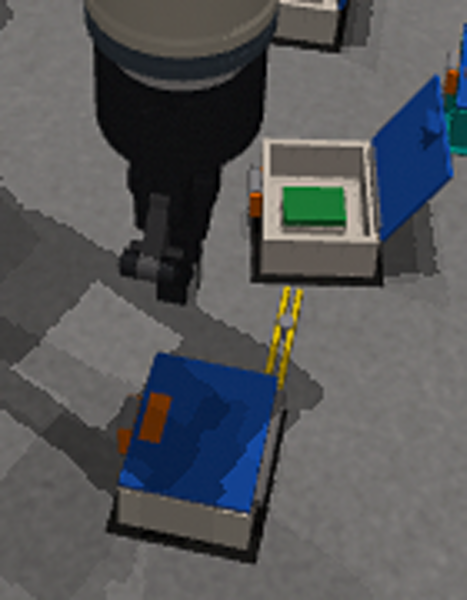

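Box E is shut, with its cover flat at about (195,430) in the crop. Now the other four.

Run:
```python
from h import *
for k in "DCBA": print(k); close(k)
manip.move_to([.171,-.601,.253],best([.171,-.601,.253],0)); st("park")
for n in ("top","side"):
    c=viewer.read_camera(n); P=cloud(c); bl=masks(c)["blue"]&(c["z_map"]>.1)
    for k,(b,w,_) in B.items():
        d=P[...,:2]-b; x=d@[np.cos(w),np.sin(w)]; y=d@[-np.sin(w),np.cos(w)]
        m=bl&(abs(x)<.033)&(abs(y)<.04); p=P[m]
        A=np.c_[x[m],y[m],np.ones(m.sum())]; s=np.linalg.lstsq(A,p[:,2],rcond=None)[0]
        print(n,k,m.sum(),"slope",s.round(4),"zmax",p[:,2].max().round(4))
look("side","side4")
```

```text
D
upright t50.5 tcp [ 0.5964 -0.2172  0.1224] w0.001 F [-0.1  0.1 -0.1] f0.0
near t52.6 tcp [ 0.5324 -0.2096  0.0729] w0.001 F [ 3.1 -1.2  4.3] f2.0
pressed dz-0.004 t55.6 tcp [ 0.5305 -0.2093  0.0624] w0.004 F [-10.1   2.5  31.4] f15.6
C
upright t59.3 tcp [ 0.6134 -0.006   0.1224] w0.000 F [ 0.8  0.4 -1. ] f0.0
near t61.5 tcp [0.5518 0.0126 0.0729] w0.002 F [2.9 0.5 3.9] f2.0
pressed dz-0.004 t64.5 tcp [0.5498 0.0131 0.0623] w-0.001 F [-9.5 -0.6 32.5] f16.4
B
upright t68.1 tcp [0.6291 0.1841 0.1224] w-0.005 F [-0.5 -0.1  0.2] f0.0
near t70.2 tcp [0.5652 0.1931 0.0729] w0.001 F [2.6 0.7 4.3] f1.9
pressed dz-0.004 t73.2 tcp [0.5634 0.1932 0.0625] w-0.000 F [-9.  -1.9 27.9] f14.7
A
upright t76.8 tcp [0.5215 0.405  0.1223] w0.001 F [ 0.3  0.2 -0.1] f0.0
near t79.0 tcp [0.457  0.4026 0.0728] w-0.003 F [1.8 0.9 2.8] f2.0
pressed dz-0.004 t82.0 tcp [0.4553 0.4024 0.0625] w0.000 F [-8.  -4.9 28.6] f14.4
park t86.6 tcp [ 0.1716 -0.6008  0.253 ] w0.003 F [-0.4  0.   0.6] f0.0
top A 1017 slope [-0.0079  0.0034  0.0435] zmax 0.0502
top B 967 slope [-0.0146 -0.003   0.0436] zmax 0.0493
top C 974 slope [-0.0104  0.0081  0.0438] zmax 0.05
top D 984 slope [-0.0115  0.0038  0.0438] zmax 0.0501
top E 1027 slope [-0.0143  0.0013  0.0442] zmax 0.0504
side A 259 slope [-0.0062  0.0046  0.0406] zmax 0.0466
side B 356 slope [-0.0088  0.0041  0.0408] zmax 0.0451
side C 502 slope [-0.0028  0.0049  0.0411] zmax 0.0447
side D 802 slope [-0.0077 -0.0009  0.0414] zmax 0.0455
side E 1297 slope [-0.0085  0.0004  0.0414] zmax 0.046
```

View pics/side4.png

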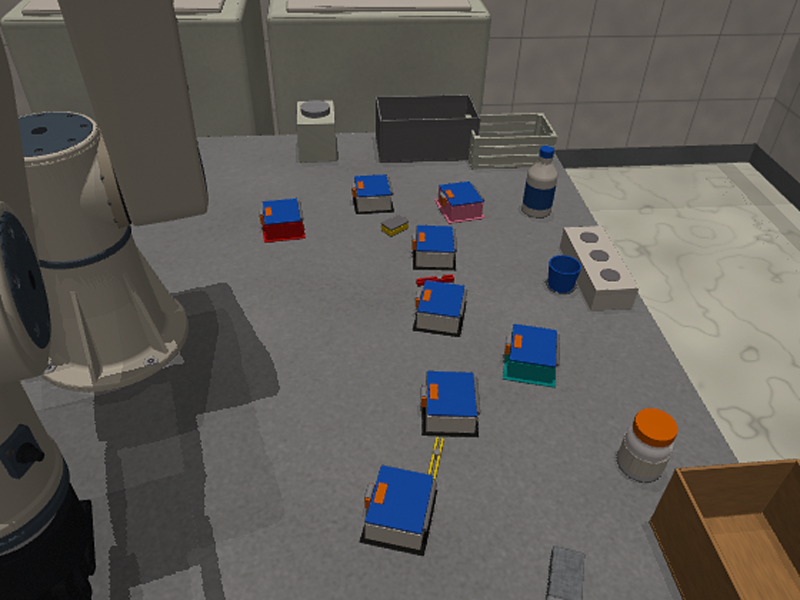

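All five covers are flat. An unlatched one would have sprung up, and their tilts agree to within about 0.01 rad. The pegs and pad are where they were, so I'm handing in.

```bash
python3 -c "
from plant import *
print(job.hand_in())"
```

```text
the job is handed in; nothing more can be done
None
```

I handed the job in at about 87 s of robot time: each of the five boxes holds one tablet with its cover clicked shut, no box stayed empty, and the pegs, pad and look-alike boxes were left alone; the hand-in returned no verdict.

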